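Gauge the warmer's well and slide out the plug that matches

TASK

Find out how deep the blind well in the tube warmer is: take the depth rod from its stand, lower it into the well until it touches the bottom, and leave it standing there (do not drop it in). Then push the one blanking plug whose stem is as long as the well is deep along its lane until it stands against the tray's far end wall, upright. Leave the other two plugs at the near end of their lanes, and leave the other things on the table where they are.

Things in the scene. Friction and masses are not known exactly. Their poses are not given: they have to be found in the camera images.
- well_mouth (a point): Centre of the mouth of the only well, in the flat top of the tube warmer's bare aluminium block (70 x 70 mm, top 76 mm above the table, in a white housing 112 x 104 mm and 48 mm high; the whole is fixed). The well is vertical and round, 16 mm across, with a 2 mm chamfer; its flat hard bottom lies 30, 44 or 58 mm below the mouth and cannot be known without probing. z up.
- rod_stand: White stand, 50 x 50 mm on a 64 mm foot, 46 mm high, fixed; the depth rod stands upright in its bore (11.6 mm across, 40 mm deep). Origin at the centre of its underside.
- rod_grip (a point): Centre of the depth rod's grip, a ribbed grey upright cylinder 16 mm across and 44 mm long, to be grasped from above. At the start it is about 112 mm above the table. The rod weighs about 60 g.
- rod_tip (a point): Flat lower end of the depth rod, 106 mm below the grip's centre along the rod. The shaft is steel, 10 mm across, and free for 80 mm from the tip up to a collar 20 mm across under the grip. z points up along the rod.
- lane_tray: Grey tray, 150 mm (x) by 186 mm (y), 13 mm high, fixed. Three straight lanes run along its x axis, centred at y = -60, 0 and +60 mm, each 46 mm wide and 138 mm long; lane floor 5 mm above the table, walls and ribs 8 mm above the lane floor. The plugs start near the near end (x about -35 to -15 mm); the far end wall, away from the robot (+x), has its inner face at x = +69 mm, so a plug against it is at x = +49 mm. Origin at the centre of its underside.
- plug_short: White blanking plug, the shortest of three, standing in one of the tray's lanes (any lane) with its round flange down: flange 40 mm across and 6 mm thick, above it an upright stem 13 mm across and 30 mm long (36 mm overall). It belongs in a well 30 mm deep. 0.04 to 0.09 kg. Origin at the centre of the flange's underside, z up.
- plug_medium: White blanking plug, the middle of three, standing in one of the tray's lanes (any lane) with its round flange down: flange 40 mm across and 6 mm thick, above it an upright stem 13 mm across and 44 mm long (50 mm overall). It belongs in a well 44 mm deep. 0.04 to 0.09 kg. Origin at the centre of the flange's underside, z up.
- plug_long: White blanking plug, the longest of three, standing in one of the tray's lanes (any lane) with its round flange down: flange 40 mm across and 6 mm thick, above it an upright stem 13 mm across and 58 mm long (64 mm overall). It belongs in a well 58 mm deep. 0.04 to 0.09 kg. Origin at the centre of the flange's underside, z up.
- ointment_bottle: Small white bottle, 30 mm across, 55 mm high, bystander; origin at the centre of its underside.
- steel_cup: Small steel cup, 66 mm across, 42 mm high, bystander; origin at the centre of its underside.
- tourniquet: Rolled blue tourniquet with a white clasp, 62 x 46 x 24 mm, bystander; origin at the centre of its underside.
- warmer: The tube warmer itself, fixed; origin at the centre of its underside, 76 mm straight below the well's mouth.
- depth_rod: The depth rod, 128 mm long overall; its origin is the tip, z up along the rod towards the grip.
Not all that is in view belongs to the job. Leave any orange look-alike of the plug_short alone.

How it is judged:
By the outcome, as a careful person would: the job done as asked, in the order asked, and still so for the second after the job is handed in, with the robot touching nothing.
It also fails if it takes over 51 s, if anything falls off the work surface, if the arm or the gripper's body presses on something with over 40 N, if the wrist force passes 120 N, or if a joint passes its speed limit or range.

ROBOT

A 6-joint arm with a two-finger parallel gripper is mounted at the origin on the work surface; the furniture and walls round the work are solid. World frame = base frame: x ahead of the robot, y to its left, z up, the work surface at z = 0. Lengths are in m, angles in rad, forces in N, time in s.
With the tool pointing down it reaches from about 0.35 to 0.975 m from the base axis. Payload 4.9 kg.
Tool frame: the origin (TCP) lies midway between the tips of the shut fingers; the grasp point (between the pads) lies 19 mm behind it; z points along the fingers, y is the direction in which the jaws open and shut (so a half turn about z gives the same grasp; the last joint's range is limited). The gripper opens to 85 mm and grips with 20 to 120 N. Pads are 22 mm wide; open, the fingers measure 114 mm over their backs; the gripper's body (76 mm by 85 mm) begins 54 mm behind the grasp point. The pads swing forward as they close: fully open they stand 13 mm farther back than shut.
Start: joints at [-1.439, 0.053, 1.613, -0, 1.476, -0.119], TCP at [0.155, -0.605, 0.231] pointing down, gripper open.
Joint ranges: [-3.01, 3.01], [-1.01, 2.22], [0.06, 2.58], [-1.02, 4.17], [0.09, 2.62], [-3.14, 3.14]. Speed limits (rad/s): [2.57, 2.57, 3.14, 3.14, 3.14, 3.14].

INTERFACE

Orientations are given as a rotation vector (axis times angle).
In Python, from bench import ctrl, optics, ticket gives the robot as it stands.
- The arm moves only by the tool jog_arm, never from a script. Its argument "steps" is a list of rows, each a list of 5 numbers: the shift along the world's x, y, z in units of 50 mm (1.0 is 50 mm), then the turn about the world's z in units of 10 degrees (1.0 is 10 degrees), then the gripper command: -1 is fully open, 1 is shut, values between are in proportion. A call has 1 to 5 rows; each row is the pose to reach, as a shift and turn from the pose commanded when the call began; what a row does not reach only later rows make up. A row lasts 1/8 s, in which the tool goes at most 62.5 mm and 10.7 degrees, less where a joint would pass 70% of its speed; a pose out of reach is approached as far as the arm can. A call with a gripper value outside its range is refused whole. The fingers move at their own pace and stop on an object; "grip_force" is the grip in N (left out, the last holds). Time passes only in rows, so rows that repeat a pose let the fingers close. It gives the time, the measured TCP pose, the force and the opening at its end, in the units of the state.
- ctrl.get_obs(): the state, without advancing time (a new reading comes with each control period).
- optics.get_image(name): name is "side" or "top" or "wrist"; returns a dict with "frame" (384x512x3 uint8, red, green, blue), "mtx" (3x3 intrinsics, pixels), "R" (3x3) and "t" (3): a world point X has camera coordinates R X + t. Camera axes: x right, y down, z forward; pixel columns grow to the right and rows downward; lengths in m; the calibration is good to about 2 mm. A picture is of the moment at which its call begins. There is no depth.
- ticket.close_job(): hands the job in, once; it reports no verdict.
The state is a dict: "t": time; "joints": joint angles; "qd": joint speeds; "joint_torque": joint torques, N m; "eef_pos": TCP position; "tcp_rot": TCP orientation; "ft_force": force on the tool from outside, world axes, zero at the start; "torque": the same for the moment, N m; "opening": finger opening in m.
Only numpy, scipy, OpenCV 4.12 (cv2) and the standard library are available. Lean on these libraries where they do the work, as an engineer would, in place of code of your own. Each camera call takes 0.05 s, during which the arm holds its last target.

## Working session

There is one attempt and no reset: what is moved stays moved. The work goes in short steps, Python scripts to look and compute and a tool call to move; the robot and the scene stay as the last step left them, time stands still between calls to the robot, and variables do not carry over. Pictures are saved under pics/ and viewed, and the job is handed in when it is done.

Besides the shell and the picture viewer there is one more tool, called as a command line: name --pt "numbers of a row" for each row, then --argument value for the rest. jog_arm: Moves the arm, as the interface text tells. Its arguments: {"type":"object","properties":{"steps":{"type":"array","items":{"type":"array","items":{"type":"number"}}},"grip_force":{"type":"number"}},"required":["steps"]}

```bash
ls; mkdir -p pics
python3 - <<'E'
from bench import ctrl, optics, ticket
import cv2
o=ctrl.get_obs(); print(o)
for n in ["side","top","wrist"]:
    im=optics.get_image(n); cv2.imwrite(f"pics/{n}0.png",im["frame"][:,:,::-1])
    print(n,im["mtx"].tolist(),im["R"].tolist(),im["t"].tolist())
E
```

```text
pics
{'t': 0.0, 'joints': array([-1.43899332e+00,  5.33404458e-02,  1.61433549e+00,  7.63933988e-06,
        1.47601380e+00, -1.19003334e-01]), 'qd': array([ 0.00088208,  0.00053547, -0.00014785, -0.00032769, -0.00036465,
       -0.00029735]), 'joint_torque': array([ 1.38169071e-03, -3.93682766e+01, -3.70176923e+01,  1.68891290e-05,
        6.93491864e-03,  3.23711149e-06]), 'eef_pos': array([ 0.15503089, -0.60480194,  0.23004843]), 'tcp_rot': array([-3.11484227e+00, -3.92670482e-01,  9.13079109e-06]), 'ft_force': array([ 0.66412221, -0.77266862, -0.60819998]), 'torque': array([ 0.06608882,  0.04326414, -0.00450052]), 'opening': 0.08541864492012045}
side [[353.93667090725114, 0.0, 254.62397887157528], [0.0, 353.93667090725114, 188.46004010952356], [0.0, 0.0, 1.0]] [[0.9968758292703532, -0.07689258400977532, 0.01805855865912555], [-0.0342870064862729, -0.627246815631523, -0.7780654429200182], [0.07115463584866212, 0.7750154597196196, -0.6279236060165526]] [-0.46769108977018975, 0.139207720972183, 1.017725954938157]
top [[411.10058598285366, 0.0, 253.69069249375335], [0.0, 411.10058598285366, 185.42786278586115], [0.0, 0.0, 1.0]] [[0.017332281263588285, -0.9998062695137537, -0.00932820814471476], [-0.9982378863568712, -0.01677403870942369, -0.056918835785188804], [0.05675133714694658, 0.010298304052901911, -0.9983352296025959]] [0.06966147649358728, 0.4621935299160725, 1.4491553604521852]
wrist [[321.85752604174775, 0.0, 253.1726758214439], [0.0, 321.85752604174775, 194.21803773614513], [0.0, 0.0, 1.0]] [[0.2485589939288695, -0.9686145891234031, -0.0020504327275239556], [-0.920787683471736, -0.23694191117165556, 0.3098525015181886], [-0.30061348689608725, -0.07512861284241298, -0.9507824267562757]] [-0.6246471828030675, -0.04036285714641099, 0.3803709463238487]
```

View pics/top0.png

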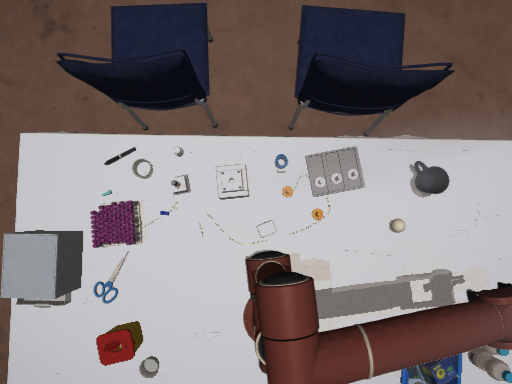

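View pics/side0.png

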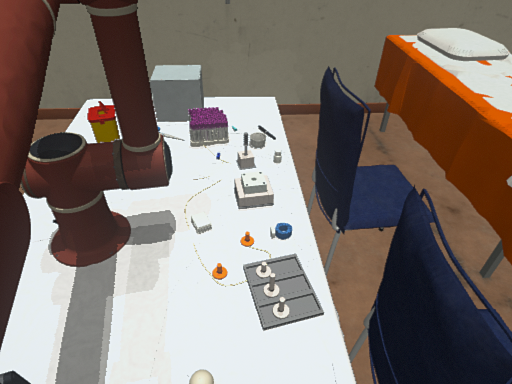

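View pics/wrist0.png

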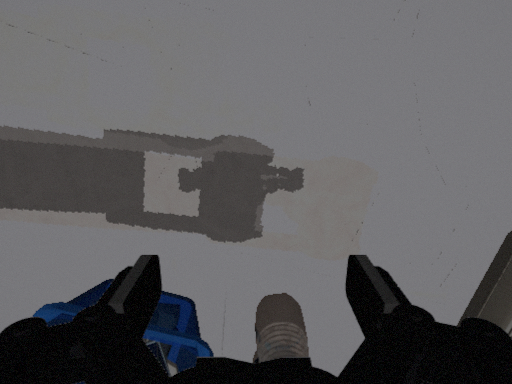

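The top view has rod stand (~180,184), warmer (~232,181), and tray (~335,172). The side view shows the same. I'm enlarging these next.

```bash
cat > h.py <<'E'
import numpy as np, cv2
from bench import ctrl, optics, ticket
def snap(n,fn,box=None,s=1):
    im=optics.get_image(n)
    f=im["frame"][:,:,::-1].copy()
    np.savez("pics/"+fn+".npz",K=im["mtx"],R=im["R"],t=im["t"],f=f)
    if box:
        x0,y0,x1,y1=box; f=cv2.resize(f[y0:y1,x0:x1],None,fx=s,fy=s,interpolation=cv2.INTER_CUBIC)
    cv2.imwrite("pics/"+fn+".png",f)
    return im
def ray(d,u,v):
    K,R,t=[np.array(d[k]) for k in ("K" if "K" in d else "mtx","R","t")]
    c=-R.T@t; r=R.T@np.linalg.inv(K)@np.array([u,v,1.]); return c,r
def atz(d,u,v,z):
    c,r=ray(d,u,v); return c+r*(z-c[2])/r[2]
def proj(d,X):
    K,R,t=[np.array(d[k]) for k in ("K" if "K" in d else "mtx","R","t")]
    p=K@(R@np.array(X)+t); return p[:2]/p[2]
E
python3 - <<'E'
import h
h.snap("top","top1",(130,135,270,205),5.7)
h.snap("top","top2",(270,135,370,205),8)
h.snap("side","side1",(225,120,285,215),6)
h.snap("side","side2",(235,230,325,330),6)
E
```

```text
(no output)
```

View pics/top1.png

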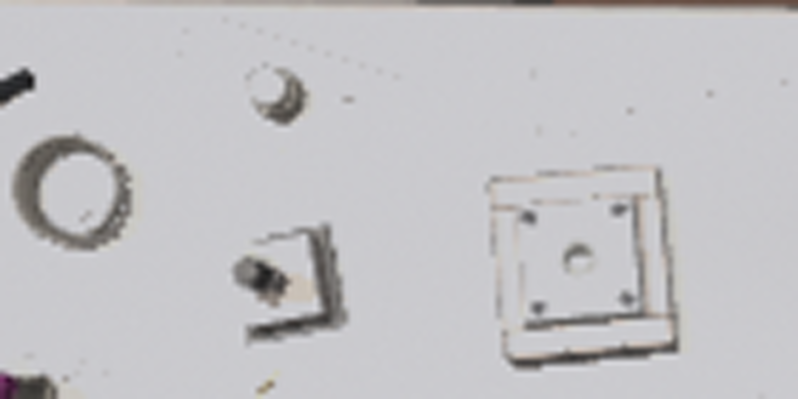

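View pics/top2.png

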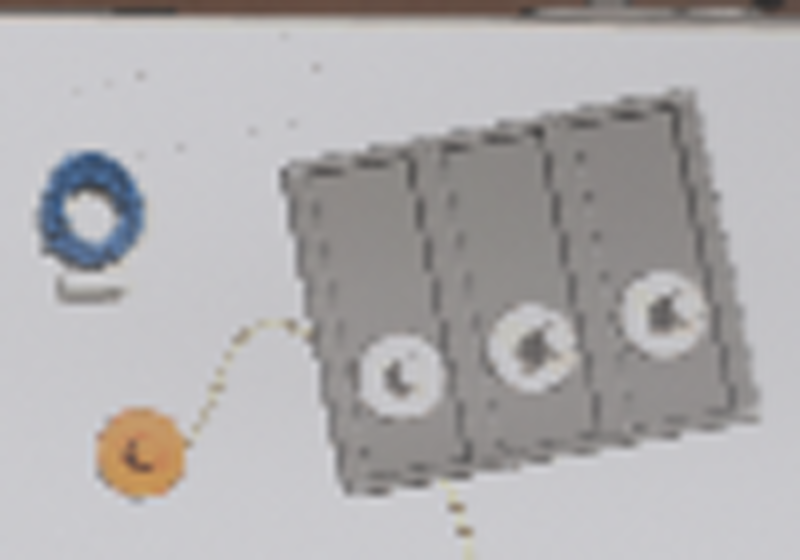

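View pics/side1.png

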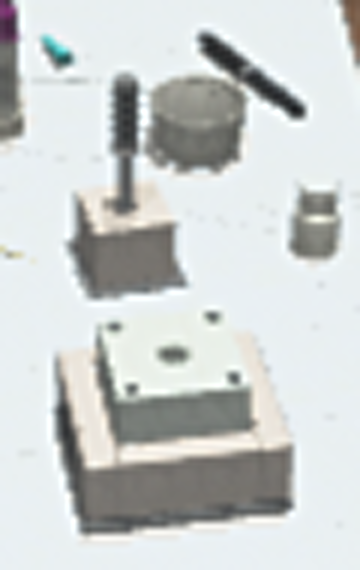

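View pics/side2.png

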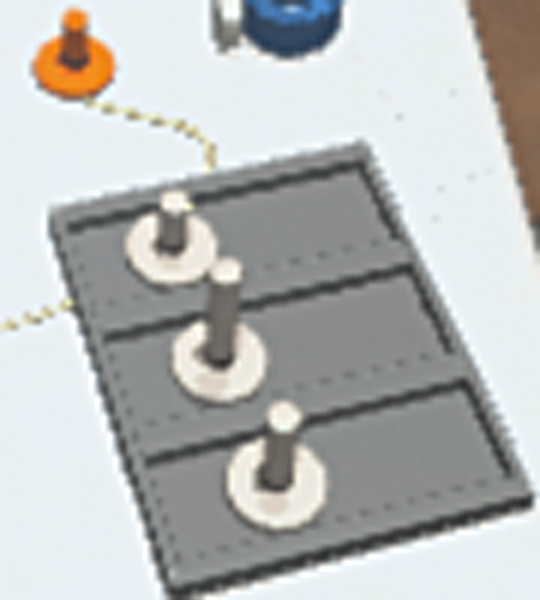

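Top: well mouth at (231.4,180.3), rod top near (174,182), and tray corners and three plugs. Side: the middle plug looks longest, the +y one shortest. Triangulating.

Run:
```python
import h,numpy as np
T=dict(np.load("pics/top1.npz"));S=dict(np.load("pics/side1.npz"))
c=lambda x,y,s,o:((x+.5)/s-.5+o[0],(y+.5)/s-.5+o[1])
t1=lambda x,y:c(x,y,5.7,(130,135)); t2=lambda x,y:c(x,y,8,(270,135))
s1=lambda x,y:c(x,y,6,(225,120)); s2=lambda x,y:c(x,y,6,(235,230))
def tri(a,b):
    (c1,r1),(c2,r2)=h.ray(T,*a),h.ray(S,*b)
    A=np.zeros((3,3));bb=np.zeros(3)
    for cc,r in((c1,r1),(c2,r2)):
        r=r/np.linalg.norm(r);P=np.eye(3)-np.outer(r,r);A+=P;bb+=P@cc
    return np.linalg.solve(A,bb)
pr=lambda n,*a:print(n,*[np.round(x,4) for x in a])
pr("well",h.atz(T,*t1(578,258),.076),h.atz(S,*s1(173,353),.076),tri(t1(578,258),s1(173,353)))
pr("rodtop",h.atz(T,*t1(249,269),.134),h.atz(S,*s1(124,80),.134),tri(t1(249,269),s1(124,80)))
pr("bore",h.atz(S,*s1(121,207),.046))
pr("stand foot/top R corner T",h.atz(T,*t1(310,235),.046))
for q in [(283,165),(690,92),(760,415),(348,492)]: pr("tray",h.atz(T,*t2(*q),.013))
for q in [(50,212),(363,143),(535,500),(172,597)]: pr("trayS",h.atz(S,*s2(*q),.013))
for q in [(402,376),(533,347),(664,314)]: pr("plug",h.atz(T,*t2(*q),.011))
for q in [(170,243),(219,358),(276,482)]: pr("plugS",h.atz(S,*s2(*q),.011))
for L,a in zip((.03,.044,.058),((174,203),(228,271),(285,416))): pass
for q,b in zip([(170,243),(219,358),(276,482)],((174,203),(228,271),(285,416))):
    P=h.atz(S,*s2(*q),.011)
    # top height: find z so projection row matches
    zs=np.linspace(.02,.08,61); e=[h.proj(S,[P[0],P[1],z])[1]-s2(*b)[1] for z in zs]
    print("top z",zs[np.argmin(np.abs(e))]-.011)
```

```text
well [0.4751 0.1546 0.076 ] [0.4757 0.1524 0.076 ] [0.4756 0.1547 0.0742]
rodtop [0.4616 0.3396 0.134 ] [0.4602 0.3378 0.134 ] [0.461  0.3398 0.1329]
bore [0.4585 0.3386 0.046 ]
stand foot/top R corner T [0.4886 0.321  0.046 ]
tray [ 0.5722 -0.1035  0.013 ]
tray [ 0.6078 -0.2846  0.013 ]
tray [ 0.464 -0.316  0.013]
tray [ 0.4267 -0.1338  0.013 ]
trayS [ 0.4273 -0.1387  0.013 ]
trayS [ 0.5714 -0.1082  0.013 ]
trayS [ 0.6085 -0.2912  0.013 ]
trayS [ 0.4635 -0.3219  0.013 ]
plug [ 0.4788 -0.1576  0.011 ]
plug [ 0.4927 -0.2157  0.011 ]
plug [ 0.5084 -0.2738  0.011 ]
plugS [ 0.4785 -0.1572  0.011 ]
plugS [ 0.4932 -0.2171  0.011 ]
plugS [ 0.509  -0.2755  0.011 ]
top z 0.027000000000000007
top z 0.05800000000000001
top z 0.04500000000000001
```

Heights show short in the +y lane, long in the middle and medium in the -y lane. The tray yaw is about 12°. Moving to the rod now.

jog_arm --pt "0.64 1.08 0.2 0 -1" --pt "1.28 2.16 0.3 0 -1" --pt "1.92 3.24 0.3 0 -1" --pt "2.56 4.32 0.3 0 -1" --pt "3.2 5.4 0.3 0 -1" --grip_force 40

```text
t: 0.98
eef_pos: [0.3146, -0.3357, 0.2465]
tcp_rot: [3.116, 0.392, 0.001]
ft_force: [0.9, -0.4, 0.2]
opening: 0.0858
```

jog_arm --pt "0.5 1.1 0 0 -1" --pt "1.0 2.2 0 0 -1" --pt "1.4 3.4 0 0 -1" --pt "1.8 4.5 0 0 -1" --pt "2 5.6 0 0 -1"

```text
t: 1.6
eef_pos: [0.4143, -0.0555, 0.2466]
tcp_rot: [3.117, 0.393, 0.002]
ft_force: [0.6, 0.6, -0.3]
opening: 0.0855
```

jog_arm --pt "0.1 1.2 0 0 -1" --pt "0.4 2.4 0 0 -1" --pt "0.6 3.6 0 0 -1" --pt "0.8 4.8 0 0 -1" --pt "0.9 5.8 0 0 -1"

```text
t: 2.22
eef_pos: [0.4589, 0.2349, 0.2465]
tcp_rot: [-3.117, -0.395, -0.001]
ft_force: [0.8, 0.0, 0.9]
opening: 0.0855
```

Next, a hover over the rod and a look from the wrist camera.

jog_arm --pt "0 1 0 0 -1" --pt "0.0 2.1 0 0 -1" --pt "0.0 2.1 0 0 -1"

```text
t: 2.6
eef_pos: [0.4582, 0.3404, 0.2459]
tcp_rot: [-3.116, -0.4, 0.001]
ft_force: [0.1, -0.2, -0.6]
opening: 0.0853
```

Run:
```python
import h,cv2,numpy as np
d=h.snap("wrist","w1")
d2=h.snap("top","t3",(130,135,270,205),5.7)
o=h.ctrl.get_obs();print(o["t"],o["eef_pos"],o["joints"])
p=o["eef_pos"]
for z in (.134,.112,.09,.046): print(z,h.proj(d,[p[0],p[1],z]),h.proj(d,[.46,.339,z]))
```

```text
2.7 [0.45870267 0.3376928  0.246029  ] [ 5.04211780e-01 -8.67332681e-02  1.72610807e+00 -4.96550886e-04
  1.50295807e+00  1.82319964e+00]
0.134 [255.68542558 190.51020767] [254.55808478 188.68153524]
0.112 [255.514793   183.13221034] [254.46923572 181.42402797]
0.09 [255.36728313 176.754018  ] [254.39244598 175.15156922]
0.046 [255.12507478 166.28114933] [254.26639739 164.85547224]
```

View pics/w1.png

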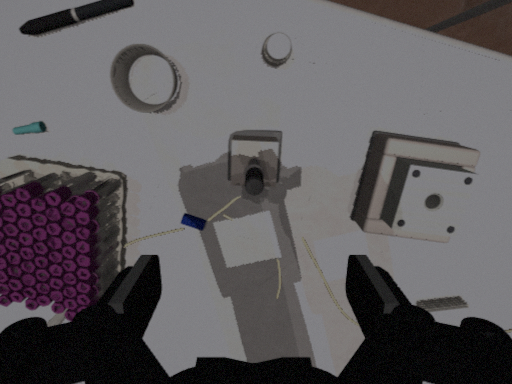

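Run:
```python
import h,cv2,numpy as np
d=dict(np.load("pics/w1.npz"));f=d["f"]
a=cv2.resize(f[140:215,215:295],None,fx=7,fy=7,interpolation=cv2.INTER_CUBIC);b=f[160:240,390:475]
b=cv2.resize(b,None,fx=3,fy=3,interpolation=cv2.INTER_CUBIC);c=np.zeros((525,800,3),np.uint8);c[:,:560]=a[:, :560];c[:240,560:800]=b[:, :240];cv2.imwrite("pics/w1c.png",c)
```

```text
(no output)
```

View pics/w1c.png

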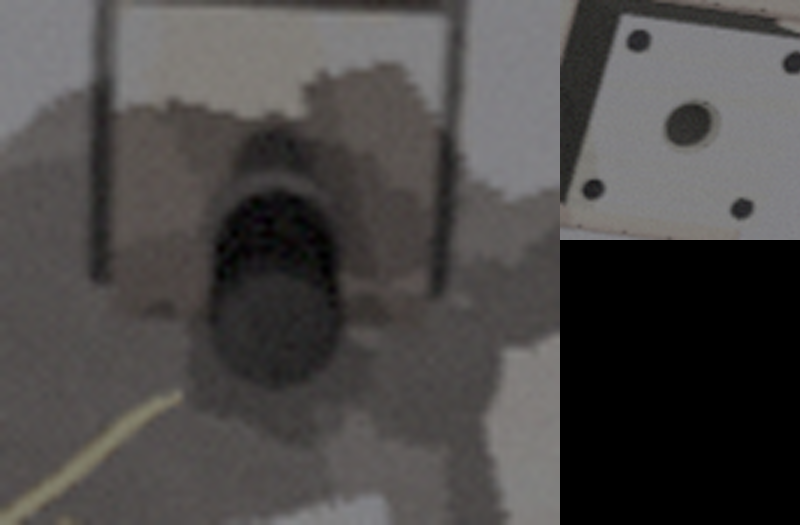

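Run:
```python
import h,cv2,numpy as np
d=dict(np.load("pics/w1.npz"))
print(h.atz(d,254.4,186.5,.134),h.atz(d,433.1,201.1,.076))
```

```text
[0.46178934 0.33960523 0.134     ] [0.47632114 0.15319848 0.076     ]
```

Rod top at (0.461,0.339), and the TCP is already over it. Descending to grasp.

jog_arm --pt "0.01 0 -1 0 -1" --pt "0.02 0 -2 0 -1" --pt "0.02 -0.01 -2.6 0 -1" --pt "0.02 -0.02 -3.0 0 -1" --pt "0.02 -0.02 -3.0 0 -1"

```text
t: 3.32
eef_pos: [0.4594, 0.3353, 0.0951]
tcp_rot: [3.116, 0.391, -0.004]
ft_force: [0.6, -0.2, 0.3]
opening: 0.0856
```

jog_arm --pt "0 0 0 0 1" --pt "0 0 0 0 1" --pt "0 0 0 0 1" --pt "0 0 0 0 1" --pt "0 0 0 0 1" --grip_force 40

```text
t: 3.95
eef_pos: [0.46, 0.338, 0.0971]
tcp_rot: [-3.114, -0.392, -0.001]
ft_force: [-1.6, 5.0, 1.9]
opening: 0.0151
```

jog_arm --pt "0 0 0 0 1" --pt "0 0 0 0 1" --pt "0 0 0 0 1" --pt "0 0 0 0 1" --pt "0 0 0 0 1"

```text
t: 4.58
eef_pos: [0.46, 0.338, 0.0971]
tcp_rot: [-3.114, -0.393, -0.001]
ft_force: [-0.7, 4.8, 1.8]
opening: 0.0151
```

jog_arm --pt "0 0.02 0.3 0 1" --pt "0 0.02 0.8 0 1" --pt "0 0.02 1.5 0 1" --pt "0 0.02 2.2 0 1" --pt "0 0.02 2.2 0 1"

```text
t: 5.2
eef_pos: [0.4618, 0.338, 0.2101]
tcp_rot: [-3.116, -0.393, -0.01]
ft_force: [0.0, 0.4, -0.8]
opening: 0.015
```

Run:
```python
import h
o=h.ctrl.get_obs();print(o["eef_pos"],o["ft_force"],o["opening"])
h.snap("side","s3",(225,90,295,215),4.5);h.snap("wrist","w3")
```

```text
[0.4617767  0.33795198 0.21006985] [ 0.04215496  0.37015663 -0.80379631] 0.014986574537936986
```

View pics/s3.png

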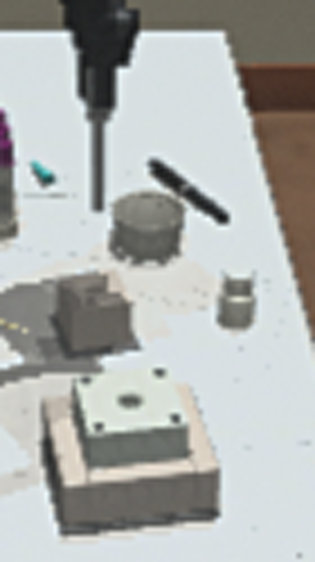

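View pics/w3.png

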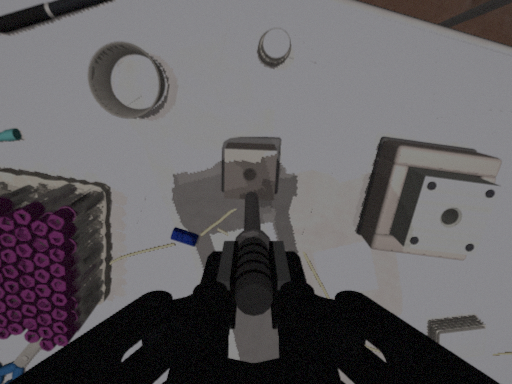

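Rod held, tip at about (251,194) in the wrist image and about (246.5,136.6) in the side image. Computing tip position.

Run:
```python
import h,cv2,numpy as np
d=dict(np.load("pics/w3.npz"));s=dict(np.load("pics/s3.npz"))
f=d["f"][130:320,200:310];cv2.imwrite("pics/w3c.png",cv2.resize(f,None,fx=3.1,fy=3.1,interpolation=cv2.INTER_CUBIC))
print(h.atz(d,251,194,.119),h.atz(s,246.5,136.6,.119))
for z in(.119,.16,.199): print(h.proj(d,[.4618,.338,z]), h.proj(d,[.4618,.339,z]))
```

```text
[0.46492779 0.3394446  0.119     ] [0.46457579 0.33815162 0.119     ]
[251.82938081 198.25141504] [250.55152957 197.94108201]
[251.60611437 218.82124152] [250.08507162 218.45958816]
[251.29752716 247.25178071] [249.44026571 246.82324662]
```

View pics/w3c.png

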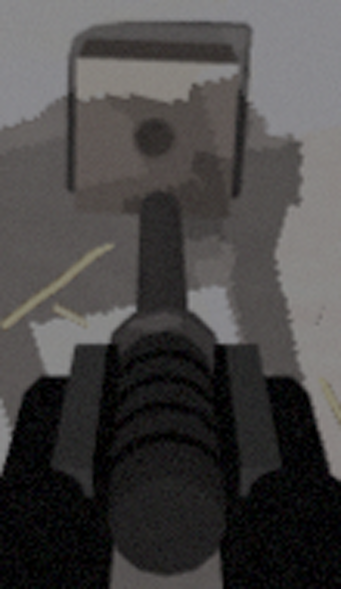

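jog_arm --pt "0.07 -0.9 0 0 1" --pt "0.14 -1.9 0 0 1" --pt "0.2 -2.9 0 0 1" --pt "0.25 -3.69 0 0 1" --pt "0.25 -3.69 0 0 1"

```text
t: 5.92
eef_pos: [0.4714, 0.1507, 0.2038]
tcp_rot: [3.117, 0.387, -0.006]
ft_force: [-0.6, -0.4, -0.7]
opening: 0.0148
```

jog_arm --pt "0 0 -0.3 0 1" --pt "0 0 -0.5 0 1" --pt "0 0 -0.5 0 1"

```text
t: 6.3
eef_pos: [0.4711, 0.1537, 0.179]
tcp_rot: [3.116, 0.395, -0.006]
ft_force: [0.4, -0.3, -1.1]
opening: 0.0149
```

Run:
```python
import h,cv2,numpy as np
o=h.ctrl.get_obs();print(o["eef_pos"],o["ft_force"],o["opening"])
h.snap("side","s4",(230,110,280,210),6);h.snap("wrist","w4",(180,120,330,320),3)
d=dict(np.load("pics/w4.npz"));p=o["eef_pos"]
print(h.proj(d,[.4757,.1535,.076]))
```

```text
[0.47108076 0.15367072 0.17895464] [ 0.36736712 -0.34918204 -1.14241844] 0.014872983813117299
[253.82742718 188.47306019]
```

View pics/s4.png

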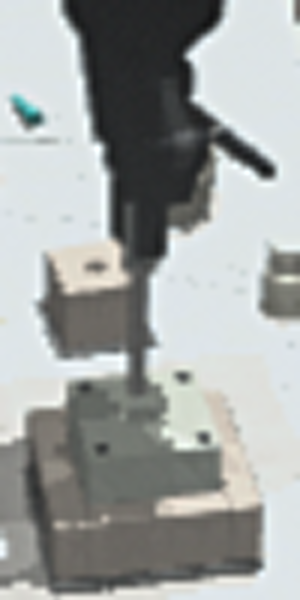

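View pics/w4.png

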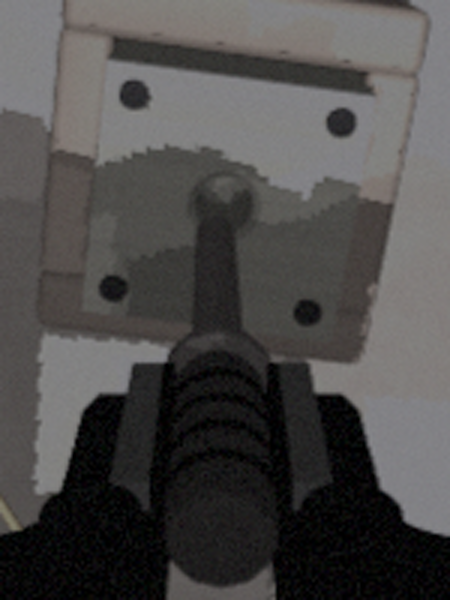

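Run:
```python
import h,cv2,numpy as np
d=dict(np.load("pics/w4.npz"));s=dict(np.load("pics/s4.npz"))
f=d["f"][165:240,215:290].astype(float);f=np.clip(f*1.8,0,255).astype(np.uint8)
a=cv2.resize(f,None,fx=5.3,fy=5.3,interpolation=cv2.INTER_CUBIC)
g=s["f"][160:200,235:275];b=cv2.resize(g,(397,397),interpolation=cv2.INTER_CUBIC)
cv2.imwrite("pics/c4.png",np.hstack([a[:397,:397],b]))
W=h.atz(d,253.8,186.8,.076); print("well w",W)
W2=h.atz(s,253.6,178.1,.076);print("well s",W2)
for z in (.076,.084,.088,.092): print(z,h.proj(d,[W[0],W[1],z]),h.proj(s,[W2[0],W2[1],z]),h.proj(d,[W[0]+.005,W[1],z]))
```

```text
well w [0.47705098 0.1538722  0.076     ]
well s [0.4764016  0.15403805 0.076     ]
0.076 [253.8 186.8] [253.6 178.1] [255.37403439 180.97515371]
0.084 [253.81506565 189.79047635] [253.64112534 176.08335915] [255.43733935 183.80565459]
0.088 [253.82294732 191.35495819] [253.66182688 175.06822915] [255.47046669 185.28684956]
0.092 [253.83107614 192.9684975 ] [253.68262184 174.04851845] [255.50463933 186.81478193]
```

View pics/c4.png

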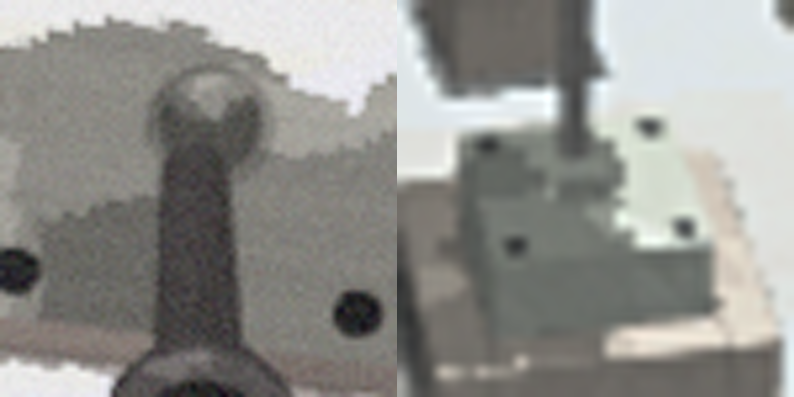

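Tip is about 5 mm short in x and 0.7 mm off in y: the wrist crop shows tip edge at (251.6,192.3) and the chamfer centre at (254.4,187.6). Correcting.

jog_arm --pt "0.1 -0.015 0 0 1" --pt "0.1 -0.015 0 0 1" --pt "0.1 -0.015 0 0 1"

```text
t: 6.78
eef_pos: [0.4777, 0.1523, 0.1816]
tcp_rot: [-3.117, -0.393, -0.001]
ft_force: [-0.3, 0.1, -1.3]
opening: 0.0149
```

Run:
```python
import h,cv2,numpy as np
o=h.ctrl.get_obs();print(o["eef_pos"],o["ft_force"])
h.snap("side","s5");h.snap("wrist","w5")
d=dict(np.load("pics/w5.npz"));s=dict(np.load("pics/s5.npz"))
f=d["f"][165:240,215:290].astype(float);f=np.clip(f*1.8,0,255).astype(np.uint8)
a=cv2.resize(f,None,fx=5.3,fy=5.3,interpolation=cv2.INTER_CUBIC)
g=s["f"][160:200,235:275];b=cv2.resize(g,(397,397),interpolation=cv2.INTER_CUBIC)
cv2.imwrite("pics/c5.png",np.hstack([a[:397,:397],b]))
```

```text
[0.47765608 0.15233063 0.18163598] [-0.34253605  0.0931999  -1.26964496]
```

View pics/c5.png

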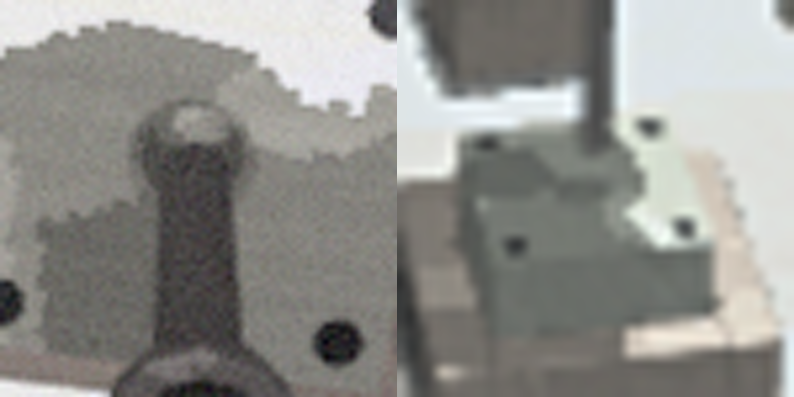

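Run:
```python
import h,cv2,numpy as np
d=dict(np.load("pics/w5.npz"));s=dict(np.load("pics/s5.npz"))
cl=cv2.createCLAHE(4,(2,2))
f=cv2.cvtColor(d["f"][175:215,232:272],cv2.COLOR_BGR2GRAY)
g=cv2.cvtColor(s["f"][160:190,240:270],cv2.COLOR_BGR2GRAY)
def st(x,n,lo,hi): 
    x=np.clip((x.astype(float)-lo)/(hi-lo)*255,0,255).astype(np.uint8); return cv2.resize(x,(n,n),interpolation=cv2.INTER_NEAREST)
print(g.min(),g.max(),f.min(),f.max())
cv2.imwrite("pics/c6.png",np.hstack([st(f,400,20,110),st(g,400,60,180)]))
for k,c in (("w",d),("s",s)): print(k,-c["R"].T@c["t"])
```

```text
63 240 26 133
w [0.5548833  0.17140379 0.32423087]
s [ 0.39858704 -0.73739773  0.7558127 ]
```

View pics/c6.png

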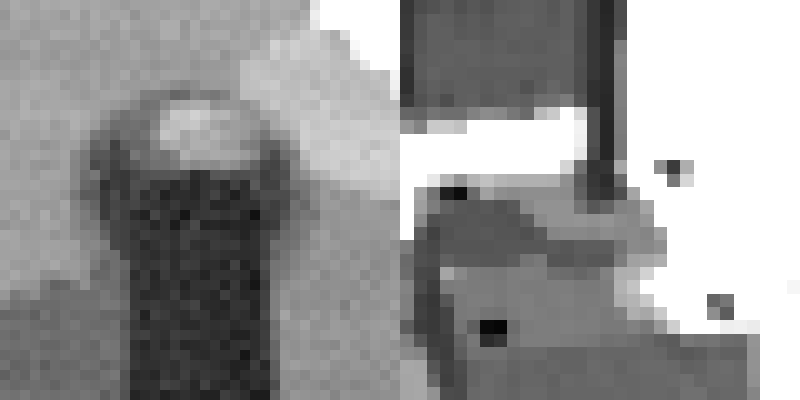

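Contrast stretch puts the chamfer centre at (251.5,195.5), so I overshot in x by about 2–4 mm (wrist and side views both say so). Backing off 2.8 mm.

jog_arm --pt "-0.056 0 0 0 1" --pt "-0.056 0 0 0 1" --pt "-0.056 0 0 0 1"

```text
t: 7.25
eef_pos: [0.4746, 0.1523, 0.1813]
tcp_rot: [-3.117, -0.393, -0.0]
ft_force: [-0.4, -0.6, -0.2]
opening: 0.0149
```

```bash
cat > c.py <<'E'
import h,cv2,numpy as np,sys
n=sys.argv[1]
o=h.ctrl.get_obs();print(o["t"],o["eef_pos"],o["ft_force"])
h.snap("side","s"+n);h.snap("wrist","w"+n)
d=dict(np.load(f"pics/w{n}.npz"));s=dict(np.load(f"pics/s{n}.npz"))
f=cv2.cvtColor(d["f"][175:215,232:272],cv2.COLOR_BGR2GRAY)
g=cv2.cvtColor(s["f"][160:190,240:270],cv2.COLOR_BGR2GRAY)
def st(x,n,lo,hi): 
    x=np.clip((x.astype(float)-lo)/(hi-lo)*255,0,255).astype(np.uint8); return cv2.resize(x,(n,n),interpolation=cv2.INTER_NEAREST)
cv2.imwrite(f"pics/c{n}.png",np.hstack([st(f,400,20,110),st(g,400,60,180)]))
E
python3 c.py 7
```

```text
7.25 [0.47455119 0.15232651 0.18131285] [-0.41455963 -0.59178718 -0.24261509]
```

View pics/c7.png

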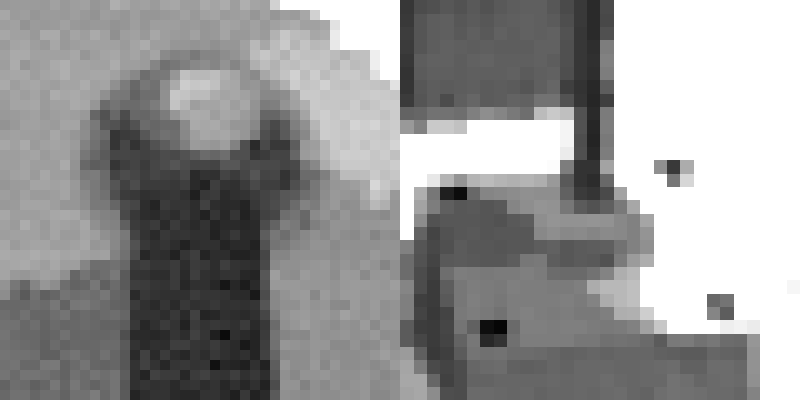

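Tip is now centred within ~1 mm in both views. Lowering into the well.

jog_arm --pt "0 0 -0.15 0 1" --pt "0 0 -0.3 0 1" --pt "0 0 -0.45 0 1" --pt "0 0 -0.5 0 1" --pt "0 0 -0.5 0 1"

```text
t: 7.98
eef_pos: [0.4745, 0.1523, 0.1559]
tcp_rot: [3.117, 0.393, -0.001]
ft_force: [-0.3, 0.2, -0.4]
opening: 0.0145
```

jog_arm --pt "0 0 -0.1 0 1" --pt "0 0 -0.2 0 1" --pt "0 0 -0.28 0 1" --pt "0 0 -0.28 0 1"

```text
t: 8.48
eef_pos: [0.4743, 0.1523, 0.1417]
tcp_rot: [-3.117, -0.393, 0.002]
ft_force: [0.7, 0.3, -0.7]
opening: 0.015
```

jog_arm --pt "0 0 -0.04 0 1" --pt "0 0 -0.08 0 1" --pt "0 0 -0.12 0 1" --pt "0 0 -0.12 0 1"

```text
t: 8.98
eef_pos: [0.475, 0.1524, 0.137]
tcp_rot: [-3.117, -0.393, -0.001]
ft_force: [-0.7, 0.3, 2.7]
opening: 0.0147
```

jog_arm --pt "0 0 -0.02 0 1" --pt "0 0 -0.04 0 1" --pt "0 0 -0.04 0 1"

```text
t: 9.35
eef_pos: [0.4759, 0.1526, 0.1368]
tcp_rot: [-3.117, -0.393, -0.005]
ft_force: [-1.4, 0.0, 10.5]
opening: 0.0144
```

Firm contact at tip depth ≈30 mm. Ease off the push, then verify visually before release.

jog_arm --pt "0 0 0.03 0 1" --pt "0 0 0.04 0 1" --pt "0 0 0.04 0 1"

```text
t: 9.72
eef_pos: [0.4751, 0.1525, 0.1369]
tcp_rot: [-3.117, -0.393, -0.002]
ft_force: [0.2, -0.1, 4.5]
opening: 0.0153
```

Run:
```python
import h,cv2,numpy as np
h.snap("side","s8",(225,110,285,200),6);h.snap("wrist","w8",(180,120,330,320),3)
s=dict(np.load("pics/s8.npz"));w=dict(np.load("pics/w8.npz"))
for d in (30,44,58):
    z=.076-d/1000
    q=[(h.proj(s,[.476,.1535,z+a])-[225,110])*6 for a in (.080,.128)];
    r=[(h.proj(w,[.476,.1535,z+a])-[180,120])*3 for a in (.080,.128)];print(d,q,r)
```

```text
30 [array([172.47914013, 331.77584117]), array([174.06407677, 253.09871192])] [array([211.15508975, 376.37722895]), array([208.00184415, 547.43307875])]
44 [array([172.03322427, 353.91135009]), array([173.59258078, 276.5040331 ])] [array([211.77948024, 342.50557398]), array([209.13705735, 485.8505432 ])]
58 [array([171.59437773, 375.6959347 ]), array([173.12876844, 299.52793306])] [array([212.31944956, 313.21356133]), array([210.07247414, 435.10647371])]
```

View pics/s8.png

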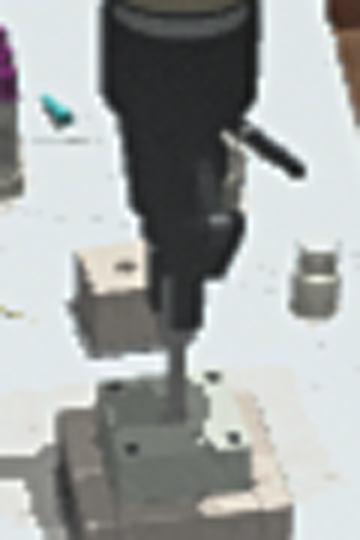

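View pics/w8.png

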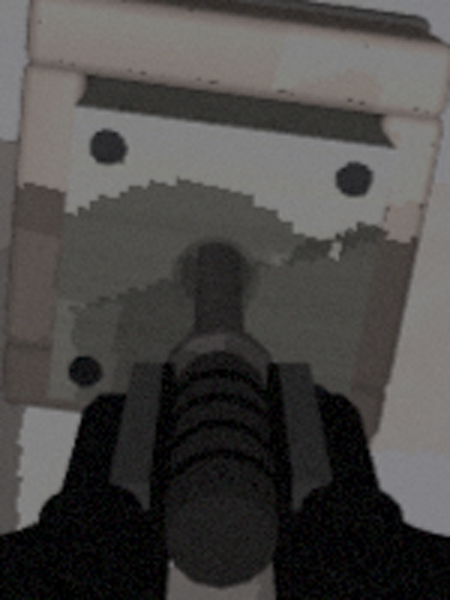

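Collar's lower edge at row ~331 in the side crop matches the 30 mm depth prediction (331.8; 44 mm would give 354). The rod is centred in the well. Releasing gently.

jog_arm --pt "0 0 0.02 0 1" --pt "0 0 0.02 0 1" --pt "0 0 0.02 0 1"

```text
t: 10.2
eef_pos: [0.4744, 0.1522, 0.1369]
tcp_rot: [3.117, 0.393, -0.001]
ft_force: [-0.4, 0.1, -0.2]
opening: 0.0152
```

jog_arm --pt "0 0 0 0 0.5" --pt "0 0 0 0 0.4" --pt "0 0 0 0 0.2" --pt "0 0 0 0 0" --pt "0 0 0 0 -0.2"

```text
t: 10.82
eef_pos: [0.4746, 0.1523, 0.1373]
tcp_rot: [-3.117, -0.393, 0.0]
ft_force: [-0.6, -0.9, -0.3]
opening: 0.0512
```

jog_arm --pt "0 0 0 0 -1" --pt "0 0 0 0 -1" --pt "0 0 0 0 -1" --pt "0 0 0 0 -1"

```text
t: 11.32
eef_pos: [0.4746, 0.1523, 0.1373]
tcp_rot: [-3.117, -0.393, 0.0]
ft_force: [-0.0, 0.1, 0.5]
opening: 0.0855
```

Run:
```python
import h
h.snap("side","s9",(225,110,285,200),6);h.snap("wrist","w9",(180,120,330,320),3)
```

```text
(no output)
```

View pics/w9.png

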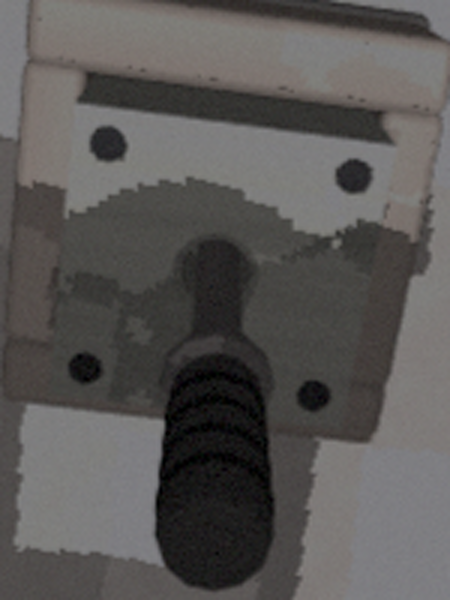

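Rod stands free and upright in the well. Depth is 30 mm, so the target is plug_short in the +y lane. Retreating up and checking gripper width clearance numerically.

jog_arm --pt "0 0 0.3 0 -1" --pt "0 0 1.0 0 -1" --pt "0 0 2.0 0 -1" --pt "0 0 2.4 0 -1" --pt "0 0 2.4 0 -1"

```text
t: 12.05
eef_pos: [0.4756, 0.1525, 0.2596]
tcp_rot: [-3.117, -0.393, -0.007]
ft_force: [-0.7, -0.2, -0.5]
opening: 0.0857
```

Run:
```python
import h,numpy as np
d=dict(np.load("pics/w3.npz"));print("tcp .4618 .338 .210")
f=d["f"].max(2)
for r in (300,320,340,360):
    print(r,np.where(f[r]<14)[0][[0,-1]] if (f[r]<14).any() else None)
for u,v in((140,295),(365,295),(100,320),(400,320)):
  for z in (.24,.26,.28): print((u,v),z,np.round(h.atz(d,u,v,z)-[.4618,.338,0],3))
h.snap("side","s10",(225,110,285,200),6);h.snap("top","t10",(130,135,370,205),3.3)
```

```text
tcp .4618 .338 .210
300 [136 370]
320 [107 401]
340 [ 75 431]
360 [ 44 462]
(140, 295) 0.24 [-0.011  0.043  0.24 ]
(140, 295) 0.26 [0.005 0.039 0.26 ]
(140, 295) 0.28 [0.02  0.034 0.28 ]
(365, 295) 0.24 [ 0.011 -0.044  0.24 ]
(365, 295) 0.26 [ 0.023 -0.033  0.26 ]
(365, 295) 0.28 [ 0.035 -0.022  0.28 ]
(100, 320) 0.24 [-0.027  0.057  0.24 ]
(100, 320) 0.26 [-0.009  0.05   0.26 ]
(100, 320) 0.28 [0.01  0.043 0.28 ]
(400, 320) 0.24 [ 0.003 -0.063  0.24 ]
(400, 320) 0.26 [ 0.017 -0.048  0.26 ]
(400, 320) 0.28 [ 0.03  -0.033  0.28 ]
```

View pics/s10.png

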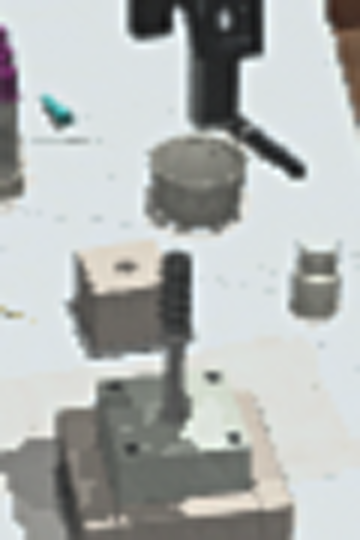

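Rod still upright after retreat. Moving to behind plug_short, gripper shut, offset slightly away from the middle lane for clearance.

jog_arm --pt "-0.1 -1.2 0 -0.26 1" --pt "-0.2 -2.4 0 -0.26 1" --pt "-0.3 -3.6 0 -0.26 1" --pt "-0.4 -4.8 0 -0.26 1" --pt "-0.45 -5.8 0 -0.26 1"

```text
t: 12.78
eef_pos: [0.4505, -0.1393, 0.2545]
tcp_rot: [-3.123, -0.32, 0.005]
ft_force: [0.8, 0.5, -0.1]
opening: -0.0001
```

jog_arm --pt "0 -0.4 -0.8 0 1" --pt "0 -0.4 -1.8 0 1" --pt "0 -0.4 -2.8 0 1" --pt "0 -0.4 -3.2 0 1" --pt "0 -0.4 -3.2 0 1"

```text
t: 13.4
eef_pos: [0.449, -0.1561, 0.0929]
tcp_rot: [-3.12, -0.321, 0.012]
ft_force: [-0.1, -0.5, 0.2]
opening: 0.0002
```

Run:
```python
import h
o=h.ctrl.get_obs();print(o["t"],o["eef_pos"],o["tcp_rot"],o["opening"])
h.snap("side","s11",(225,200,335,335),4.4);h.snap("wrist","w11")
```

```text
13.4 [ 0.44902985 -0.15607637  0.09285445] [-3.12006489 -0.32139308  0.01151708] 0.00020457693378552434
```

View pics/s11.png

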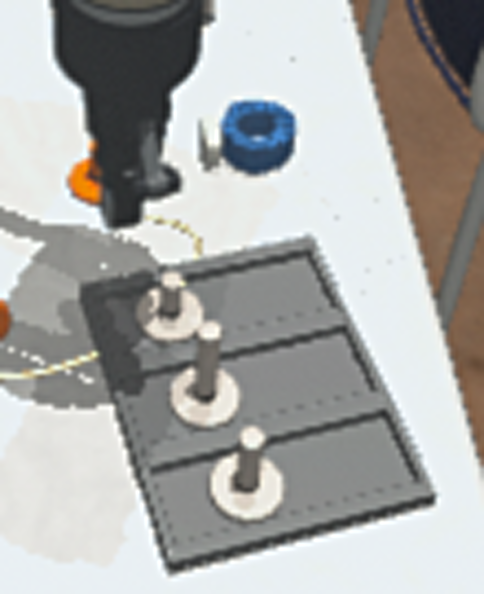

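View pics/w11.png

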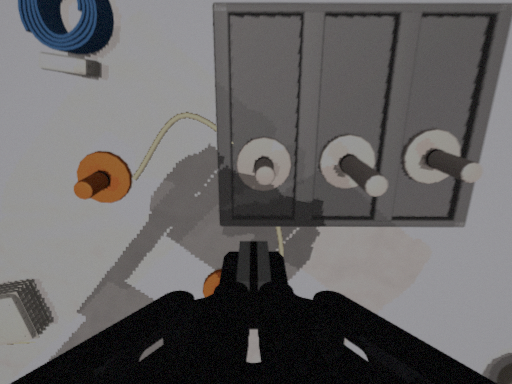

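Run:
```python
import h,numpy as np
T=dict(np.load("pics/top2.npz"));w=dict(np.load("pics/w11.npz"))
print(h.atz(T,287.5,191.5,.006),h.atz(T,317.5,214,.006))
print("plug flange",h.atz(w,264,165,.011),"corners")
for q in [(217,226),(467,226)]: print(h.atz(w,*q,.013))
p=[.449,-.156,.018]
print(h.proj(w,[.449,-.156,.093]),h.proj(w,[.4527,-.1554,.018]))
```

```text
[ 0.44167949 -0.04345954  0.006     ] [ 0.36339923 -0.15108686  0.006     ]
plug flange [ 0.47927932 -0.15927292  0.011     ] corners
[ 0.42612023 -0.13434258  0.013     ]
[ 0.46510008 -0.31978513  0.013     ]
[249.49528092 257.82057422] [251.16439623 201.28892226]
```

Plug at (0.479,-0.158). Decoys are well clear (nearest 86 mm). Descending behind the stem.

jog_arm --pt "0 0 -0.6 0 1" --pt "0 0 -1.1 0 1" --pt "0 0 -1.4 0 1" --pt "0 0 -1.48 0 1" --pt "0 0 -1.48 0 1"

```text
t: 14.12
eef_pos: [0.4527, -0.158, 0.0241]
tcp_rot: [3.124, 0.322, 0.002]
ft_force: [0.6, 0.4, 0.1]
opening: 0.0001
```

Run:
```python
import h
o=h.ctrl.get_obs();print(o["t"],o["eef_pos"],o["ft_force"])
h.snap("side","s12",(225,200,335,335),4.4);h.snap("wrist","w12")
```

```text
14.125 [ 0.45271563 -0.15798369  0.02406946] [0.55647968 0.3905449  0.13645666]
```

View pics/s12.png

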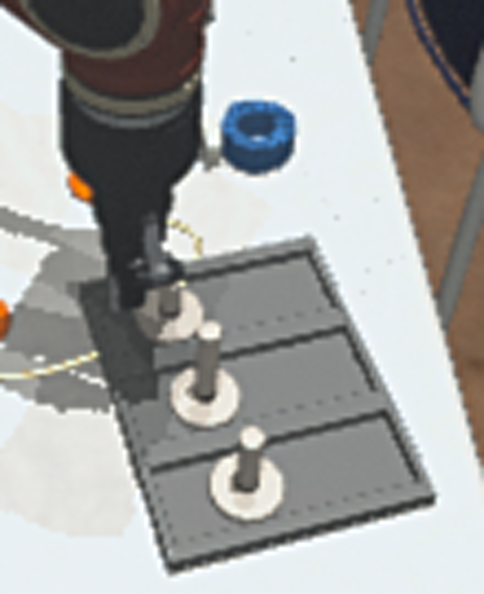

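View pics/w12.png

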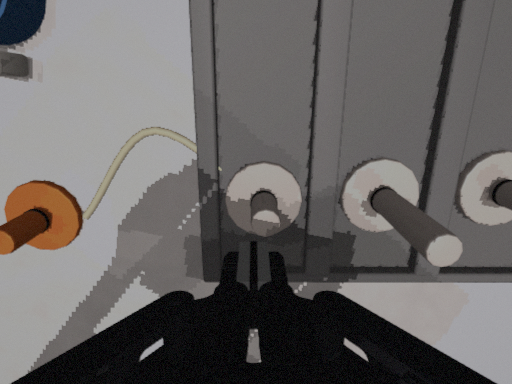

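jog_arm --pt "0 0 -0.08 0 1" --pt "0 0 -0.12 0 1" --pt "0.1 0.02 -0.12 0 1" --pt "0.2 0.042 -0.12 0 1" --pt "0.3 0.063 -0.12 0 1"

```text
t: 14.85
eef_pos: [0.4676, -0.1545, 0.0174]
tcp_rot: [3.125, 0.322, -0.0]
ft_force: [-0.2, -0.5, 0.5]
opening: 0.0
```

jog_arm --pt "0.12 0.025 0 0 1" --pt "0.24 0.05 0 0 1" --pt "0.36 0.075 0 0 1" --pt "0.48 0.1 0 0 1" --pt "0.6 0.125 0 0 1"

```text
t: 15.48
eef_pos: [0.4975, -0.1482, 0.0173]
tcp_rot: [-3.125, -0.322, 0.0]
ft_force: [-0.5, -0.5, 0.4]
opening: 0.0001
```

Run:
```python
import h
o=h.ctrl.get_obs();print(o["t"],o["eef_pos"],o["ft_force"])
h.snap("side","s13",(225,200,335,335),4.4);h.snap("wrist","w13")
```

```text
15.475 [ 0.49754033 -0.14820237  0.01729823] [-0.50422682 -0.50037407  0.3805017 ]
```

View pics/w13.png

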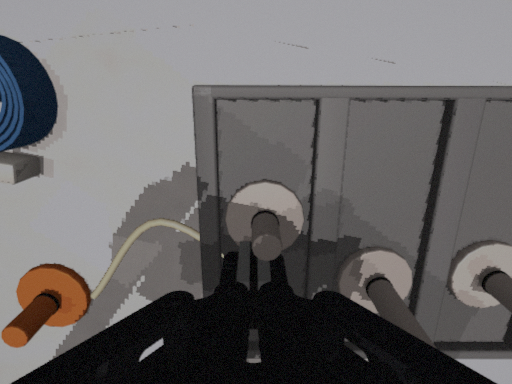

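View pics/s13.png

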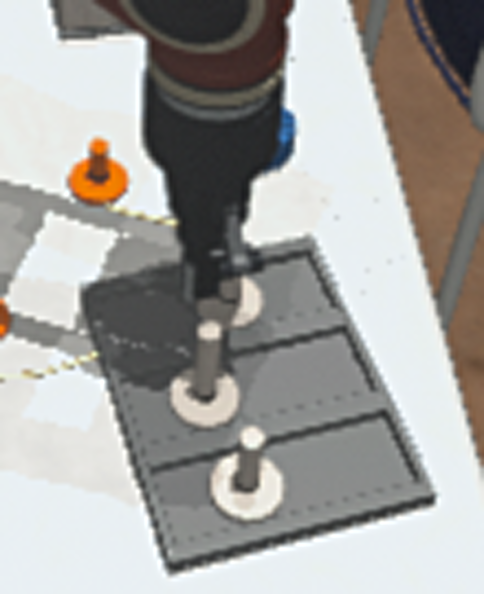

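jog_arm --pt "0.13 0.027 0 0 1" --pt "0.26 0.054 0 0 1" --pt "0.39 0.081 0 0 1" --pt "0.51 0.107 0 0 1" --pt "0.61 0.128 0 0 1"

```text
t: 16.2
eef_pos: [0.5281, -0.1418, 0.0173]
tcp_rot: [-3.125, -0.322, 0.0]
ft_force: [-0.2, -0.6, 0.1]
opening: -0.0004
```

jog_arm --pt "0.04 0.008 0 0 1" --pt "0.08 0.016 0 0 1" --pt "0.12 0.025 0 0 1" --pt "0.12 0.025 0 0 1"

```text
t: 16.7
eef_pos: [0.5338, -0.1406, 0.0173]
tcp_rot: [-3.125, -0.322, -0.0]
ft_force: [-0.6, -0.6, -0.1]
opening: -0.0002
```

Run:
```python
import h
o=h.ctrl.get_obs();print(o["t"],o["eef_pos"],o["ft_force"])
h.snap("wrist","w14")
```

```text
16.7 [ 0.53376916 -0.14062516  0.01734126] [-0.64425846 -0.58213161 -0.11644208]
```

View pics/w14.png

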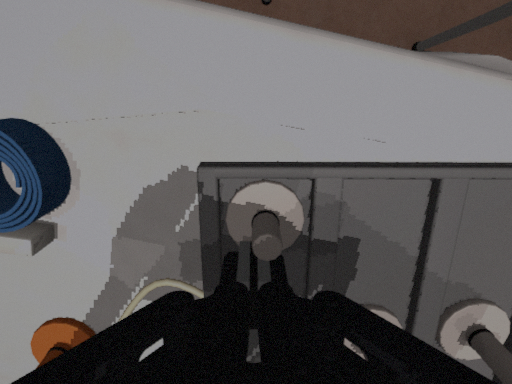

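Flange edge at row ~182, end wall face at ~178: a couple of mm left. Nudging until force rises.

jog_arm --pt "0.02 0.004 0 0 1" --pt "0.04 0.008 0 0 1" --pt "0.04 0.008 0 0 1"

```text
t: 17.12
eef_pos: [0.5356, -0.1402, 0.0173]
tcp_rot: [-3.125, -0.322, 0.0]
ft_force: [-0.7, -0.4, 0.5]
opening: 0.0002
```

jog_arm --pt "0.02 0.004 0 0 1" --pt "0.03 0.006 0 0 1" --pt "0.03 0.006 0 0 1"

```text
t: 17.5
eef_pos: [0.536, -0.1402, 0.0173]
tcp_rot: [-3.125, -0.322, 0.005]
ft_force: [-6.1, -1.3, 4.9]
opening: -0.0001
```

Run:
```python
import h
h.snap("wrist","w15",(180,140,340,280),5);h.snap("side","s15",(255,230,335,330),6)
```

```text
(no output)
```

View pics/w15.png

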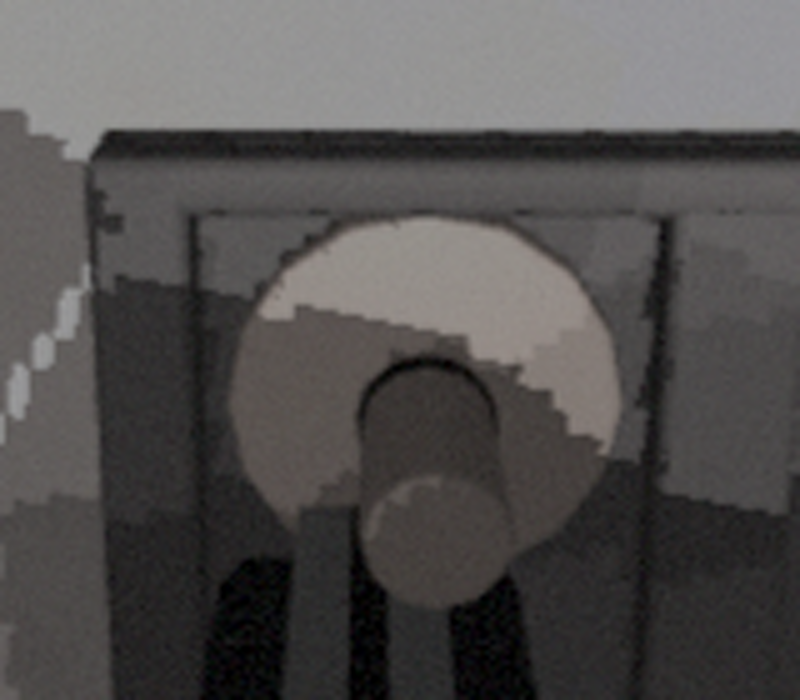

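View pics/s15.png

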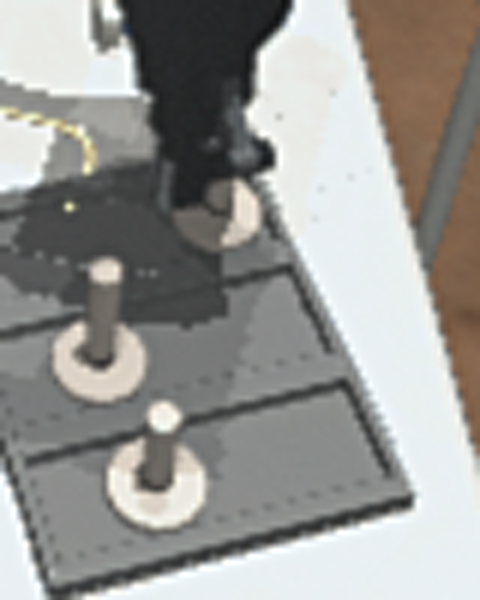

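Flange touches the end wall. Backing straight off, then up.

jog_arm --pt "-0.02 -0.004 0 0 1" --pt "-0.04 -0.008 0 0 1" --pt "-0.12 -0.024 0 0 1" --pt "-0.3 -0.06 0 0 1" --pt "-0.4 -0.08 0 0 1"

```text
t: 18.23
eef_pos: [0.5164, -0.1439, 0.0172]
tcp_rot: [-3.125, -0.322, 0.0]
ft_force: [-0.1, 0.7, 0.0]
opening: 0.0001
```

jog_arm --pt "0 0 0.8 0 1" --pt "0 0 1.8 0 1" --pt "-0.5 0.0 2.8 0 1" --pt "-1.2 0 3.6 0 1" --pt "-1.6 0 4.0 0 1"

```text
t: 18.85
eef_pos: [0.4367, -0.1443, 0.2202]
tcp_rot: [3.123, 0.321, 0.006]
ft_force: [0.1, -0.2, 0.3]
opening: -0.0
```

Run:
```python
import h
o=h.ctrl.get_obs();print(o["t"],o["eef_pos"],o["ft_force"])
h.snap("wrist","w16");h.snap("side","s16",(225,110,335,330),2.7);h.snap("top","t16",(130,135,370,205),3.3)
```

```text
18.85 [ 0.43668811 -0.14432999  0.22019393] [ 0.14508743 -0.21100662  0.29122696]
```

View pics/w16.png

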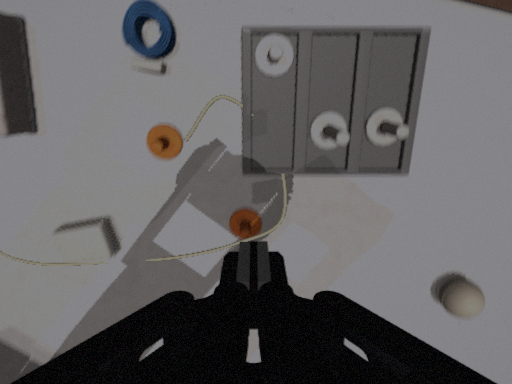

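View pics/s16.png

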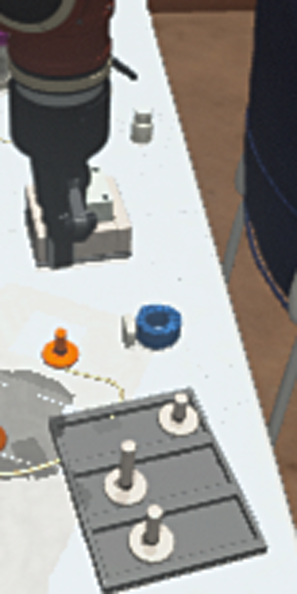

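View pics/t16.png

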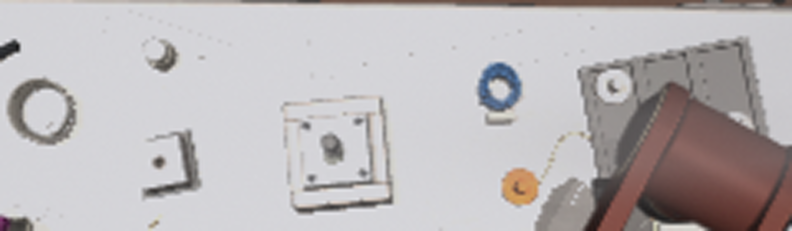

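Run:
```python
import h,cv2,numpy as np
d=dict(np.load("pics/w16.npz"))
a=cv2.resize(d["f"][15:90,235:315],(480,450),interpolation=cv2.INTER_CUBIC)
t=dict(np.load("pics/t16.npz"));b=cv2.resize(t["f"][160:205,210:255],(300,300),interpolation=cv2.INTER_CUBIC)
c=np.zeros((450,780,3),np.uint8);c[:,:480]=a;c[:300,480:]=b;cv2.imwrite("pics/c16.png",c)
P=h.atz(d,274.5,55,.011);r=P[:2]-[.5054,-.1536];print(P,r@[.979,.2045],r@[-.2045,.979])
```

```text
[ 0.55230937 -0.14348444  0.011     ] 0.047992907545851234 0.00031016997838857757
```

View pics/c16.png

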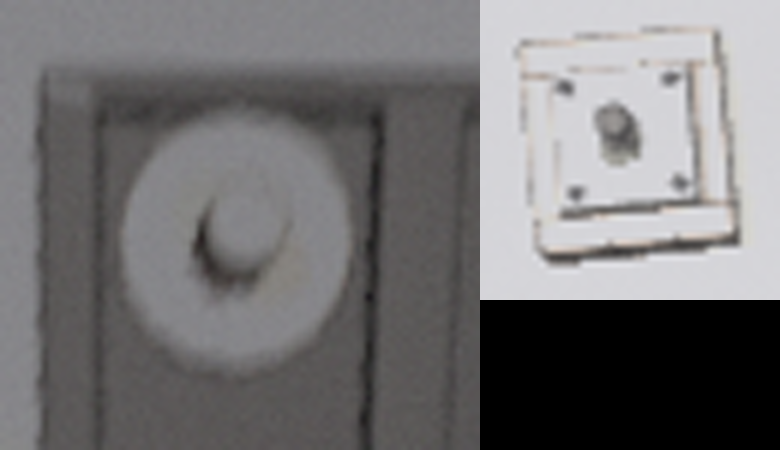

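```bash
python3 -c "
from bench import ticket
print(ticket.close_job())"
```

```text
the job is handed in; nothing more can be done
None
```

I probed the well with the depth rod and found it 30 mm deep. I then pushed plug_short (the 30 mm stem, in the +y lane) against the tray's far end wall and handed the job in at about 19 s on the robot's clock.

- **Depth:** the rod met the bottom firmly, with the push rising to 10.5 N. The tip height came to about 30 mm below the mouth. The collar's height in the side picture also matched 30 mm; at 44 mm it would have sat clearly lower.
- **Rod:** I released it with almost no load on it. The pictures after release show it standing upright in the well.
- **Plug:** on reaching the wall the force rose to about 6 N sideways and 5 N upward. The last pictures show it upright with its flange at the wall. I measured it at x ≈ 48 mm against the expected 49 mm, which is within the 2 mm camera calibration.
- **Everything else:** the other two plugs are still at the near end of their lanes. The orange look-alikes, bottle, cup and tourniquet looked unmoved in the final pictures, and the gripper was clear of everything.

While lining up over the well, the side and wrist cameras disagreed by up to about 4 mm in x. I re-measured the well mouth's edge and corrected the position before inserting the rod.

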